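# Open the mill whose thread may run either way

### The job

The front one of the two blue mills is empty: unscrew its white porcelain cap so that it can be refilled. These mills come with an ordinary or a reverse thread and nothing outside shows which, so try the cap gently both ways to find how it loosens, with a light grip of no more than about 25 N because the porcelain chips. Finish holding the cap upright, lifted at least 6 cm straight up over the open mill; keep holding it, and leave everything else as it stands.

Things in the scene. Friction and masses are not known exactly. Their poses are not given: they have to be found in the camera images.
- mill: the mill to open, the nearer of the two: blue glazed barrel on a black rubber suction foot (92 mm across) that holds it fast to the worktop, a steel mouth ring 52 mm across at the top. Origin at the centre of its underside, z up along its axis; the mouth's rim is 106 mm above the origin. It always stands with its brass mark towards the robot (-x).
- mill_cap: its white porcelain screw cap, 70 to 120 g, loose, held only by its thread; round, 52 mm across, upright side 30 mm high, low dome to 36.5 mm. Origin on its axis in its seating plane (on the rim, 106 mm above the mill's origin, while it is on), z up. A stem 22 mm across reaches 20 mm below the origin into the mouth. At the start it is screwed home, brass mark towards the robot.
- cap_grip (a point): point on the cap's axis at the height to grip it, 18 mm above its origin (124 mm above the worktop at the start). 12 to 20 N of grip on the smooth round side turns and lifts the cap safely; more is not needed. Where the thread blocks, the cap slips round in the fingers: at 15 N the wrist then feels 0.2 to 0.4 N m about the vertical; turning free, mostly under 0.1 N m.
- mouth (a point): centre of the mill's rim, 106 mm above its origin. In the ring under it sits a lug thread that differs from start to start: right-hand (loosens anticlockwise seen from above) or left-hand (loosens clockwise), not visible. Wrong way: stopped dead within 0.15 rad. Right way: almost no resistance; free to lift from 1.1 rad off home to 2.3 rad, the next thread blocks at 2.5 rad.
- lugs (a point): point on the cap's axis at its two lugs, 12 mm below its origin, 36 mm across over both; they catch under the thread in the mouth. Turning does not push the cap up: it stays on the rim until lifted, and while the thread holds it can rise 6 mm at most, then a lift meets firm resistance. Lift it straight up about 15 mm to clear the thread.
- other_mill: the second mill of the pair, the same in look and size, farther back; also fixed; leave it alone. Origin at the centre of its underside.
- other_mill_cap: its cap, same as the first; leave it on. Origin in its seating plane, 106 mm above the worktop.
- pepper_jar: clear spice jar with a black lid, 41 mm across and 105 mm high, on the right; a bystander. Origin at the centre of its underside.
- salt_shaker: small glass shaker with a grey top, 44 mm across and 90 mm high, on the right; a bystander. Origin at the centre of its underside.
- teaspoon: steel teaspoon, 130 mm long, lying on the right; a bystander. Origin under its middle.
- carrot: carrot, 153 mm long, on the round wooden board at the left; a bystander.
- tomato: red tomato, 61 mm across, on the round wooden board at the left; a bystander.
- garlic: garlic bulb, 60 mm across, on the round wooden board at the left; a bystander.
- board: round wooden board at the left, 252 mm across and 13 mm thick, fixed. Origin at the centre of its underside.
Not all that is in view belongs to the job. Leave any green or pink look-alike of the mill alone.

How it is judged:
By the outcome, as a careful person would: the job done as asked, in the order asked, and still so for the second after the job is handed in, while the arm keeps its last pose, push and grip.
It also fails if it takes over 42 s, if anything falls off the work surface, if the arm or the gripper's body presses on something with over 40 N, if the wrist force passes 120 N, or if a joint passes its speed limit or range.

### The arm

A 6-joint arm with a two-finger parallel gripper is mounted at the origin on a cart in front of the work surface, level with it; the furniture and walls round the work are solid. World frame = base frame: x ahead of the robot, y to its left, z up, the work surface at z = 0. Lengths are in m, angles in degrees, forces in N, time in s.
With the tool pointing down it reaches from about 0.4 to 0.825 m from the base axis. Payload 7 kg.
Tool frame: the origin (TCP) lies on the centre line of the jaws, within the pads' length; the fingertips stand 8 mm ahead of it and the grasp point (between the pads) lies 11 mm behind it; z points along the fingers, y is the line along which they close (so a half turn about z gives the same grasp; the last joint's range is limited). The gripper opens to 88 mm and grips with 3 to 60 N. Pads are 19 mm wide; open, the fingers measure 130 mm over their backs; the gripper's body (78 mm by 193 mm) begins 47 mm behind the grasp point.
Start: joints at [90.648, 20.546, 0.682, 0, -70.136, -16.507], TCP at [0.184, 0.649, 0.235] pointing down, gripper open.
Joint ranges: [-176.03, 176.03], [-82.01, 121.73], [-58.28, 71.71], [-173.87, 95.51], [-174.79, -0.11], [-173.66, 173.66]. Speed limits (degrees/s): [136.94, 136.94, 172.46, 180, 180, 180].

### API

Orientations are given as [roll, pitch, yaw] about the fixed x, y, z axes, in that order (R = Rz(yaw) Ry(pitch) Rx(roll)).
In Python, from plant import r gives the robot as it stands.
- The arm moves only by the tool carry_out, never from a script. Its argument "targets" is a list of rows, each a list of 6 numbers: the shift along the tool's x, y, z scaled (see below), then the turn, a rotation vector about the tool's x, y, z scaled (see below). A call has 1 to 5 rows; each row shifts and turns the commanded pose from where the row before left it, along the tool's axes as they then stand; what a row does not reach is not made up. The controller multiplies each number of a shift by 0.5 m and each number of a turn by 60 degrees. A row lasts 1/8 s, in which the tool goes at most 62.5 mm and 10.7 degrees, less where a joint would pass 70% of its speed; a pose out of reach is approached as far as the arm can. A call with a number of a shift or a turn outside -1 to 1 is refused whole. A call with a gripper value outside its range is refused whole. "hand" is the opening, from 0 (shut) to 1 (fully open), set as the call begins (left out, the last holds). The fingers move at their own pace and stop on an object; "squeeze" is the grip in N (left out, the last holds). Time passes only in rows, so rows that do not move let the fingers close. It gives the time, the measured TCP pose, the force, the opening and the grip force at its end, in the units of the state.
- r.get_state(): the state, without advancing time (a new reading comes with each control period).
- r.capture(name): name is "side" or "top" or "wrist"; returns the picture (420x560x3 uint8, red, green, blue); there is no depth.
- r.camera_info(name): a dict with "K" (3x3 intrinsics, pixels), "eye" and "attitude" of the camera in the world. Camera axes: x right, y down, z forward; pixel columns grow to the right and rows downward; lengths in m; the calibration is good to about 2 mm. A picture is of the moment at which its call begins: read the wrist's pose just before it. camera_info takes no time and is no camera call; for the wrist camera it gives the pose at the moment of the call.
- r.close_job(): hands the job in; it is judged then, once.
The state is a dict: "time_s": time; "joints": joint angles; "qd": joint speeds; "joint_torque": joint torques, N m; "tcp_pos": TCP position; "eef_rot": TCP orientation; "contact_force": force on the tool from outside, world axes, zero at the start; "moment": the same for the moment, N m; "gripper_width": finger opening in m; "gripper_force": force on a finger pad.
Only numpy, scipy, OpenCV 4.12 (cv2) and the standard library are available. Lean on these libraries where they do the work, as an engineer would, in place of code of your own. Each camera call takes 0.05 s, during which the arm holds its last target. There are 200 camera calls.

## Working session

There is one attempt and no reset: what is moved stays moved. The work goes in short steps, Python scripts to look and compute and a tool call to move; the robot and the scene stay as the last step left them, time stands still between calls to the robot, and variables do not carry over. Pictures are saved under pics/ and viewed, at most 10 in all, crops included, and the job is handed in when it is done.

Besides the shell and the picture viewer there is one more tool, called after "Emit:" as name(argument=value, ...) on one line, values as JSON. carry_out: Moves the arm, as the interface text tells. Its arguments: {"type":"object","properties":{"targets":{"type":"array","items":{"type":"array","items":{"type":"number","minimum":-1,"maximum":1}}},"hand":{"type":"number"},"squeeze":{"type":"number"}},"required":["targets"]}

```bash
mkdir -p pics; python3 - <<'E'
from plant import r
import cv2,numpy as np
ims=[]
for n in("top","side"):
    im=r.capture(n); cv2.imwrite(f"pics/{n}0.png",im[:,:,::-1])
    i=r.camera_info(n); print(n,np.array(i["K"]).tolist(),i["eye"],i["attitude"])
s=r.get_state();print({k:np.round(s[k],3).tolist() for k in s})
E
```

```text
top [[389.27184474381136, 0.0, 284.72795544320616], [0.0, 389.27184474381136, 206.85588459337762], [0.0, 0.0, 1.0]] [0.29944527 0.05066412 1.20093081] [-1.68069560e+02 -1.41095028e-01 -8.58922414e+01]
side [[459.74483526795547, 0.0, 286.09163468960475], [0.0, 459.74483526795547, 206.68731414904713], [0.0, 0.0, 1.0]] [ 0.37531915 -0.90816392  0.74540125] [-122.6170697    -1.24735675   -9.21180104]
{'time_s': 0.1, 'joints': [90.647, 20.587, 0.638, -0.017, -70.135, -16.509], 'qd': [-0.134, -0.112, 0.141, -0.001, -0.074, -0.006], 'joint_torque': [-0.003, -58.416, 29.375, 7.016, 0.01, -0.0], 'tcp_pos': [0.184, 0.649, 0.234], 'eef_rot': [179.915, -0.008, -15.867], 'contact_force': [-0.658, 0.363, -0.072], 'moment': [0.019, -0.023, 0.065], 'gripper_force': 0.0, 'gripper_width': 0.087}
```

View pics/top0.png

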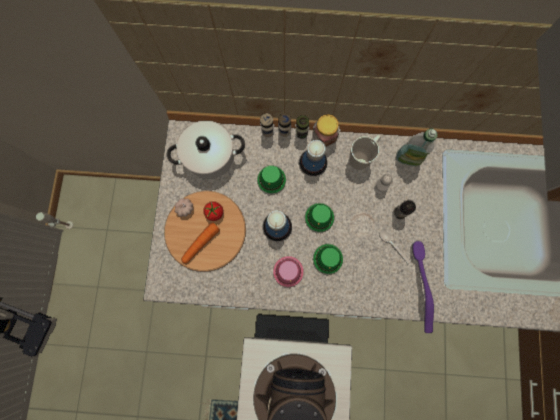

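View pics/side0.png

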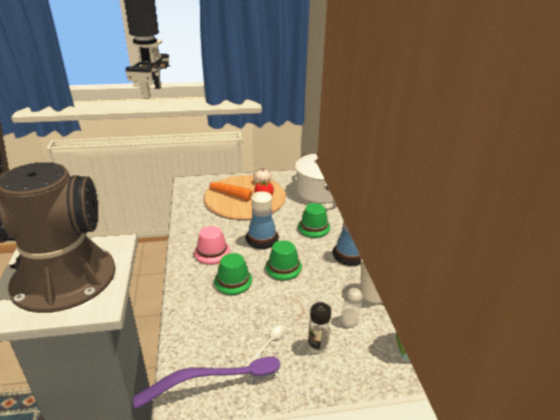

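Top view: front mill cap at ~(277,219), rear one at ~(316,148); green and pink look-alikes around the front mill. Side view: front cap at ~(262,203). I'll fit the cap position and the obstacles next.

```bash
cat > h.py <<'E'
import numpy as np,cv2
from scipy.spatial.transform import Rotation as Ro
from plant import r
def proj(i,P):
    R=Ro.from_euler('xyz',i["attitude"],degrees=True).as_matrix()
    c=(np.atleast_2d(P)-np.array(i["eye"]))@R; return (c[:,:2]/c[:,2:])*np.diag(i["K"])[:2]+np.array(i["K"])[:2,2]
def ray(i,uv,z):
    R=Ro.from_euler('xyz',i["attitude"],degrees=True).as_matrix()
    d=R@np.linalg.inv(i["K"])@np.array([*uv,1.]); e=np.array(i["eye"]); return e+d*(z-e[2])/d[2]
def cyl(x,y,prof):
    a=np.linspace(0,2*np.pi,48,endpoint=False)
    return np.vstack([np.c_[x+q*np.cos(a),y+q*np.sin(a),0*a+z] for q,z in prof])
CAP=[(.026,.106),(.026,.136),(.013,.1415),(.001,.1425)]
def hullc(i,x,y,prof=CAP):
    h=cv2.convexHull(proj(i,cyl(x,y,prof)).astype(np.float32)); m=cv2.moments(h); return np.array([m['m10'],m['m01']])/m['m00'],m['m00']
E
python3 - <<'E'
from h import *
from scipy.optimize import least_squares
obs=[]
for n,seed in(("top",(277,219)),("side",(262,203))):
    im=cv2.imread(f"pics/{n}0.png"); i=r.camera_info(n)
    hsv=cv2.cvtColor(im,cv2.COLOR_BGR2HSV)
    m=((hsv[...,1]<75)&(hsv[...,2]>150)).astype(np.uint8)
    w=np.zeros_like(m);w[seed[1]-18:seed[1]+18,seed[0]-18:seed[0]+18]=1
    k,l,st,c=cv2.connectedComponentsWithStats(m*w,connectivity=4)
    L=l[seed[1],seed[0]];print(n,c[L],st[L]);obs.append((i,c[L]))
f=lambda p:np.hstack([hullc(i,*p)[0]-c for i,c in obs])
s=least_squares(f,[.5,.05]);print(s.x,s.fun,[hullc(i,*s.x)for i,_ in obs])
for i,c in obs: print(least_squares(lambda p:hullc(i,*p)[0]-c,[.5,.05]).x)
i=obs[0][0]
for nm,uv,z in(("g1",(271,178),.09),("g2",(320,216),.09),("g3",(328,258),.09),("pink",(289,271),.09),("rear",(316,148),.14)):print(nm,ray(i,uv,z).round(3))
c=[]
for n,(u,v) in(("top",(277,222)),("side",(270,235))):
    im=cv2.imread(f"pics/{n}0.png");c.append(cv2.resize(im[v-60:v+60,u-66:u+66],(396,360),interpolation=2))
cv2.imwrite("pics/crop.png",np.hstack(c))
E
```

```text
top [275.54825737 213.30563003] [259 201  36  36 746]
side [261.64741641 201.60182371] [252 192  20  20 329]
[0.49608996 0.08908576] [-0.37954912  3.58467237  3.41504401 -1.04667474] [(array([275.16870825, 216.89030239]), 298.1724837459624), (array([265.06246042, 200.55514897]), 370.38518563157413)]
[0.50643085 0.08880976]
[0.4868088  0.08514779]
g1 [0.618 0.112 0.09 ]
g2 [ 0.514 -0.039  0.09 ]
g3 [ 0.395 -0.068  0.09 ]
pink [0.35 0.04 0.09]
rear [ 0.702 -0.013  0.14 ]
```

View pics/crop.png

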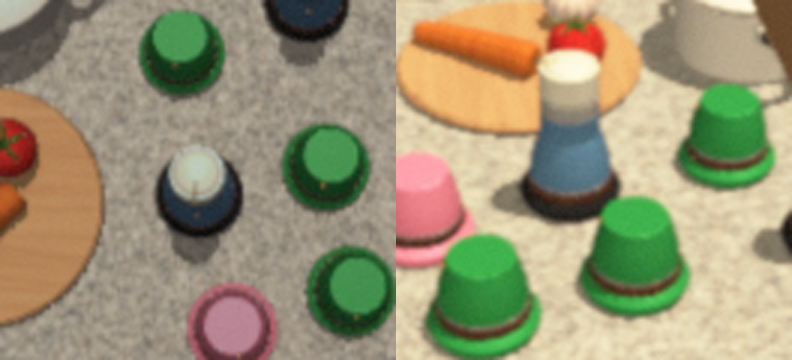

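Crop: the front mill's foot is centred at top ~(277,227) and its cap at ~(276.6,219), or ~(262,202) in the side view. That puts the cap near (0.488, 0.085). I'll move there at this height and refine with the wrist camera.

Emit:
carry_out(targets=[[0.08,0.082,0,0,0,0],[0.08,0.082,0,0,0,0],[0.08,0.082,0,0,0,0],[0.08,0.082,0,0,0,0],[0.08,0.082,0,0,0,0]], hand=1, squeeze=15)

```text
time_s: 0.72
tcp_pos: [0.3213, 0.3955, 0.2344]
eef_rot: [180.0, 0.0, -15.8]
contact_force: [1.4, -1.2, 0.7]
gripper_width: 0.0876
gripper_force: 0.0
```

Emit:
carry_out(targets=[[0.08,0.082,0,0,0,0],[0.08,0.082,0,0,0,0],[0.08,0.082,0,0,0,0],[0.08,0.082,0,0,0,0],[0.08,0.082,0,0,0,0]])

```text
time_s: 1.35
tcp_pos: [0.4576, 0.1438, 0.2346]
eef_rot: [-180.0, -0.0, -15.8]
contact_force: [1.2, 1.3, 0.4]
gripper_width: 0.0877
gripper_force: 0.0
```

Emit:
carry_out(targets=[[0,0,0,0,0,0.16],[0,0,0,0,0,0.16],[0,0,0,0,0,0.16],[0,0,0,0,0,0.16],[0,0,0,0,0,0.16]])

```text
time_s: 1.98
tcp_pos: [0.457, 0.1454, 0.2343]
eef_rot: [180.0, -0.0, -64.2]
contact_force: [0.8, 0.0, -0.4]
gripper_width: 0.0874
gripper_force: 0.0
```

Emit:
carry_out(targets=[[0,0,0,0,0,0.16],[0,0,0,0,0,0.1],[0,0,0,0,0,0]])

```text
time_s: 2.35
tcp_pos: [0.457, 0.1455, 0.2343]
eef_rot: [180.0, -0.0, -79.4]
contact_force: [-0.2, 0.7, 0.4]
gripper_width: 0.0875
gripper_force: 0.0
```

```bash
python3 - <<'E'
from h import *
s=r.get_state();i=r.camera_info("wrist");im=r.capture("wrist");cv2.imwrite("pics/w1.png",im[:,:,::-1])
import pickle;pickle.dump(i,open("w1.pkl","wb"))
print(s["time_s"],s["tcp_pos"],s["eef_rot"],s["joints"],i["eye"],i["attitude"],i["K"],proj(i,[.488,.085,.1425]),s["contact_force"],s["moment"])
E
```

```text
2.35 [0.457005   0.14546539 0.23431658] [ 1.79971397e+02 -7.36896127e-03 -7.94207787e+01] [ 4.12225121e+01  1.85978913e+00 -2.31091464e+01 -9.08623046e-03
 -6.50594297e+01 -3.06394592e+01] [0.46933581 0.07422363 0.38403756] [ 1.64401030e+02 -1.96895376e-02 -1.69466550e+02] [[329.55882688   0.         278.02102951]
 [  0.         329.55882688 205.66344541]
 [  0.           0.           1.        ]] [[249.35578154 124.1328798 ]] [-0.16157174  0.70606672  0.44242051] [-0.00597227 -0.03544061 -0.05030303]
```

View pics/w1.png

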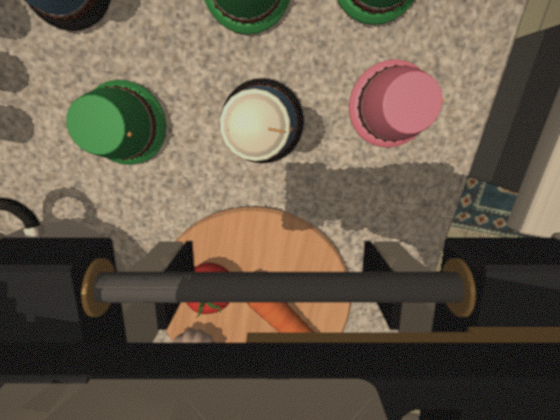

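Wrist view: the white cap is at ~(256,124) with its brass mark to the right (towards the robot), and the blue barrel shows behind it. I'll fit it.

```bash
cat >> h.py <<'E'
from scipy.optimize import least_squares
def fitcap(i,im,g):
    "cap from an RGB wrist picture, near guess g"
    hsv=cv2.cvtColor(im,cv2.COLOR_RGB2HSV); m=((hsv[...,2]>150)).astype(np.uint8)
    u,v=proj(i,[*g,.1425])[0].astype(int); w=np.zeros_like(m); cv2.circle(w,(int(u),int(v)),50,1,-1)
    m=cv2.morphologyEx(m*w,cv2.MORPH_OPEN,np.ones((5,5),np.uint8))
    k,l,st,c=cv2.connectedComponentsWithStats(m,connectivity=4); L=l[v,u]
    h=cv2.convexHull(np.argwhere(l==L)[:,::-1].astype(np.float32)); mo=cv2.moments(h); c=np.array([mo['m10'],mo['m01']])/mo['m00']
    x=least_squares(lambda p:hullc(i,*p)[0]-c,g).x
    return x,c,mo['m00'],hullc(i,*x)[1],st[L]
E
python3 - <<'E'
from h import *
import pickle
i=pickle.load(open("w1.pkl","rb"));im=cv2.imread("pics/w1.png")[:,:,::-1].copy()
x,*o=fitcap(i,im,(.485,.083));print(x,o)
for q in((.46,.145),):print(ray(i,(105,122),.09),ray(i,(400,100),.09))
s=r.get_state();R=Ro.from_euler('xyz',s["eef_rot"],degrees=True).as_matrix()
print((R.T@(np.array([*x,.16])-s["tcp_pos"])/.5).round(4))
E
```

```text
[0.49094455 0.08815135] [array([245.41245169, 126.4056181 ]), 5951.0, 4054.6982731158496, array([ 204,   80,   85,   92, 5438], dtype=int32)]
[0.61508552 0.10839517 0.09      ] [0.36930628 0.04424825 0.09      ]
[ 0.1253 -0.0455  0.1487]
```

```bash
python3 - <<'E'
from h import *
import pickle
i=pickle.load(open("w1.pkl","rb"))
x=least_squares(lambda p:hullc(i,*p)[0]-[256,124.5],(.49,.085)).x;print(x)
h=proj(i,cyl(*x,CAP));print(h.min(0),h.max(0))
s=r.get_state();R=Ro.from_euler('xyz',s["eef_rot"],degrees=True).as_matrix()
print((R.T@(np.array([*x,.16])-s["tcp_pos"])/.5).round(4))
im=cv2.imread("pics/w1.png")[60:190,160:350].copy()
hh=cv2.convexHull((h-[160,60]).astype(np.float32)); im=cv2.resize(im,None,fx=4,fy=4,interpolation=2)
cv2.polylines(im,[(hh*4).astype(np.int32)],True,(0,0,255),1);cv2.imwrite("pics/w1c.png",im)
E
```

```text
[0.48354651 0.08539823]
[220.44748044  87.97523216] [291.48045031 161.02479207]
[ 0.1279 -0.0299  0.1487]
```

View pics/w1c.png

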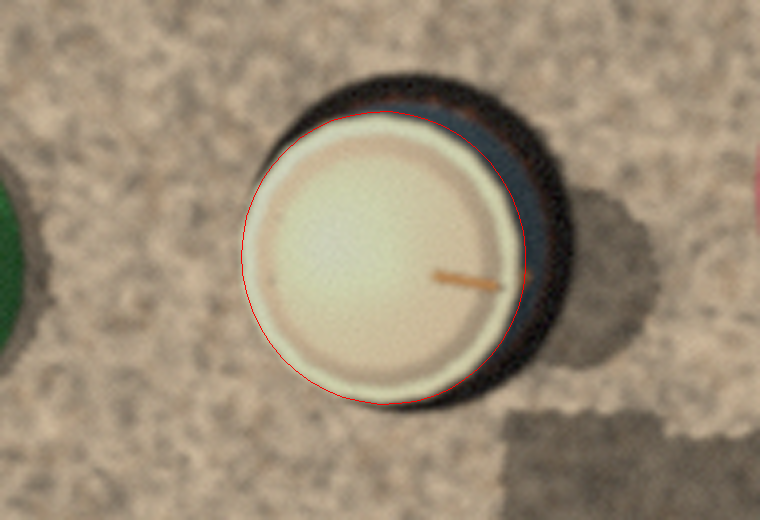

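The outline fits the cap well, giving (0.4835, 0.0854). I'll move over it and partly descend.

Emit:
carry_out(targets=[[0.064,-0.015,0,0,0,0],[0.064,-0.015,0,0,0,0],[0,0,0.075,0,0,0],[0,0,0.075,0,0,0],[0,0,0,0,0,0]])

```text
time_s: 3.02
tcp_pos: [0.4819, 0.0843, 0.1574]
eef_rot: [179.7, -0.1, -79.4]
contact_force: [0.3, -0.1, 0.4]
gripper_width: 0.0876
gripper_force: 0.0
```

```bash
python3 - <<'E'
from h import *
s=r.get_state();i=r.camera_info("wrist");im=r.capture("wrist")
print(s["tcp_pos"],s["eef_rot"],s["joints"],s["contact_force"],s["moment"])
R=Ro.from_euler('xyz',s["eef_rot"],degrees=True).as_matrix()
print((R.T@(np.array([.4836,.0854,.113])-s["tcp_pos"])/.5).round(4))
h=proj(i,cyl(.4836,.0854,CAP));print(h.min(0),h.max(0))
im=im[:,:,::-1].copy();cv2.polylines(im,[cv2.convexHull(h.astype(np.float32)).astype(np.int32)],True,(0,0,255),1);cv2.imwrite("pics/w2.png",im)
E
```

```text
[0.48191785 0.08432549 0.15736299] [ 1.79690960e+02 -9.79735031e-02 -7.93864692e+01] [ 3.29841523e+01  7.08827477e+00 -2.82752218e+01 -3.30018445e-02
 -5.49595782e+01 -2.23518614e+01] [ 0.26051583 -0.06814817  0.43699265] [ 0.0851556  -0.03612134  0.05095935]
[-0.0016 -0.0042  0.0887]
[226.29476297 191.81379516] [319.25457439 290.7299095 ]
```

View pics/w2.png

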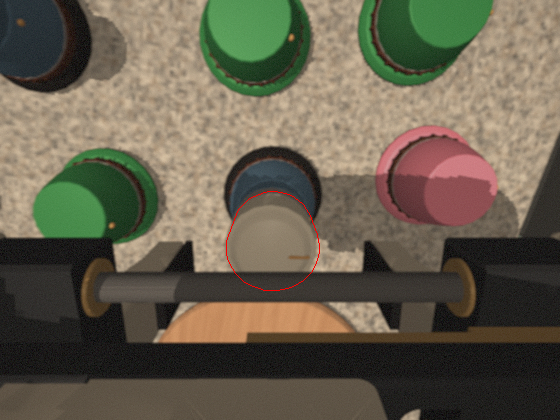

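The outline still fits with the cap at ~(273,241), between the fingers. I'll descend and grip lightly.

Emit:
carry_out(targets=[[-0.002,-0.004,0.03,0,0,0],[0,0,0.03,0,0,0],[0,0,0.028,0,0,0],[0,0,0,0,0,0]])

```text
time_s: 3.58
tcp_pos: [0.4847, 0.0864, 0.1143]
eef_rot: [179.9, -0.0, -79.5]
contact_force: [0.4, -0.5, 0.4]
gripper_width: 0.0875
gripper_force: 0.0
```

Emit:
carry_out(targets=[[0,0,0,0,0,0],[0,0,0,0,0,0],[0,0,0,0,0,0],[0,0,0,0,0,0],[0,0,0,0,0,0]], hand=0, squeeze=15)

```text
time_s: 4.2
tcp_pos: [0.4855, 0.0868, 0.1158]
eef_rot: [-180.0, 0.0, -79.5]
contact_force: [-2.0, 0.0, 3.0]
gripper_width: 0.0519
gripper_force: 15.0
```

```bash
cat > st.py <<'E'
from plant import r
s=r.get_state()
for k in("time_s","tcp_pos","eef_rot","joints","contact_force","moment","gripper_width","gripper_force"):print(k,s[k] if not hasattr(s[k],'round') else s[k].round(4))
E
python3 st.py
```

```text
time_s 4.2
tcp_pos [0.4855 0.0868 0.1158]
eef_rot [-1.79981e+02  4.90000e-03 -7.94572e+01]
joints [ 3.30206e+01  1.00874e+01 -3.10985e+01  3.60000e-03 -4.87946e+01
 -2.24802e+01]
contact_force [-1.9656  0.0448  3.0423]
moment [0.0745 0.2711 0.018 ]
gripper_width 0.051898693936208246
gripper_force 15.000193566083908
```

Gripped at 15 N, width 51.9 mm. Gentle anticlockwise trial (tool z negative).

Emit:
carry_out(targets=[[0,0,0,0,0,-0.06],[0,0,0,0,0,-0.06],[0,0,0,0,0,-0.06],[0,0,0,0,0,-0.06]])

```text
time_s: 4.7
tcp_pos: [0.4856, 0.0868, 0.1158]
eef_rot: [-180.0, -0.0, -64.9]
contact_force: [-0.4, -0.7, 0.8]
gripper_width: 0.0515
gripper_force: 15.0
```

```bash
python3 st.py
```

```text
time_s 4.7
tcp_pos [0.4856 0.0868 0.1158]
eef_rot [-1.799771e+02 -4.000000e-03 -6.493960e+01]
joints [ 3.30180e+01  1.00951e+01 -3.10953e+01  9.50000e-03 -4.87876e+01
 -7.96380e+00]
contact_force [-0.446  -0.6827  0.7912]
moment [ 0.0396  0.0164 -0.0041]
gripper_width 0.051462041803711944
gripper_force 14.999932050704956
```

Anticlockwise turned freely (0.25 rad, about 0 N m). I'll check the other way as asked.

Emit:
carry_out(targets=[[0,0,0,0,0,0.08],[0,0,0,0,0,0.08],[0,0,0,0,0,0.08],[0,0,0,0,0,0.05],[0,0,0,0,0,0.05]])

```text
time_s: 5.32
tcp_pos: [0.4858, 0.0868, 0.1158]
eef_rot: [-180.0, -0.0, -85.5]
contact_force: [0.4, -0.3, 0.4]
gripper_width: 0.0521
gripper_force: 15.0
```

```bash
python3 st.py
```

```text
time_s 5.325
tcp_pos [0.4858 0.0868 0.1158]
eef_rot [-1.799618e+02 -2.200000e-03 -8.550970e+01]
joints [ 3.30246e+01  1.00980e+01 -3.10925e+01  2.69000e-02 -4.87770e+01
 -2.85520e+01]
contact_force [ 0.4046 -0.3215  0.3813]
moment [ 0.1281 -0.2129  0.6009]
gripper_width 0.05210751444489331
gripper_force 14.99983012676239
```

Emit:
carry_out(targets=[[0,0,0,0,0,0.05],[0,0,0,0,0,0.05]])

```text
time_s: 5.58
tcp_pos: [0.4859, 0.087, 0.1159]
eef_rot: [-179.9, 0.0, -91.5]
contact_force: [0.5, 0.3, 0.8]
gripper_width: 0.0516
gripper_force: 15.0
```

```bash
python3 st.py
```

```text
time_s 5.575
tcp_pos [0.4859 0.087  0.1159]
eef_rot [-1.799479e+02  6.100000e-03 -9.147890e+01]
joints [ 3.30330e+01  1.00972e+01 -3.10862e+01  3.25000e-02 -4.87702e+01
 -3.45333e+01]
contact_force [0.4768 0.3115 0.8496]
moment [ 0.1778 -0.2211  0.6489]
gripper_width 0.05163502911328862
gripper_force 14.998967796564102
```

Clockwise is blocked (0.6 N m), so it is a right-hand thread. I'll unscrew anticlockwise by about 103°.

Emit:
carry_out(targets=[[0,0,0,0,0,-0.115],[0,0,0,0,0,-0.115],[0,0,0,0,0,-0.115],[0,0,0,0,0,-0.115],[0,0,0,0,0,-0.115]])

```text
time_s: 6.2
tcp_pos: [0.4857, 0.0868, 0.1158]
eef_rot: [-180.0, -0.0, -56.7]
contact_force: [-0.5, -0.5, 1.6]
gripper_width: 0.0516
gripper_force: 15.0
```

Emit:
carry_out(targets=[[0,0,0,0,0,-0.115],[0,0,0,0,0,-0.115],[0,0,0,0,0,-0.115],[0,0,0,0,0,-0.115],[0,0,0,0,0,-0.115]])

```text
time_s: 6.82
tcp_pos: [0.4857, 0.0868, 0.1159]
eef_rot: [-180.0, -0.0, -22.2]
contact_force: [-0.1, -0.3, 1.3]
gripper_width: 0.0519
gripper_force: 15.0
```

Emit:
carry_out(targets=[[0,0,0,0,0,-0.115],[0,0,0,0,0,-0.115],[0,0,0,0,0,-0.115],[0,0,0,0,0,-0.115],[0,0,0,0,0,-0.115]])

```text
time_s: 7.45
tcp_pos: [0.4858, 0.0869, 0.1158]
eef_rot: [-180.0, -0.0, 12.3]
contact_force: [0.5, 0.5, 1.0]
gripper_width: 0.0521
gripper_force: 15.0
```

```bash
python3 - <<'E'
exec(open("st.py").read())
from h import *
im=r.capture("wrist");cv2.imwrite("pics/w3.png",im[:,:,::-1])
E
```

```text
time_s 7.45
tcp_pos [0.4858 0.0869 0.1158]
eef_rot [-1.799911e+02 -4.930000e-02  1.227330e+01]
joints [ 3.30206e+01  1.00954e+01 -3.10823e+01  1.22000e-02 -4.87730e+01
  6.92446e+01]
contact_force [0.4803 0.5157 1.0037]
moment [ 0.0642 -0.2024  0.0597]
gripper_width 0.05209525896193075
gripper_force 14.998264610767365
```

View pics/w3.png

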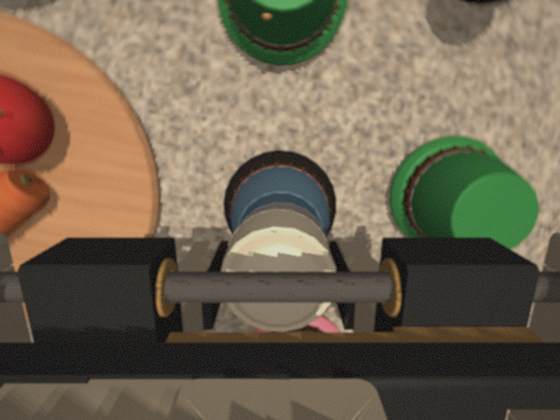

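The cap sits between the pads at ~(275,270), and the low moment shows it turned freely with them. I'll lift gently and watch the force.

Emit:
carry_out(targets=[[0,0,-0.006,0,0,0],[0,0,-0.006,0,0,0],[0,0,-0.006,0,0,0]])

```text
time_s: 7.88
tcp_pos: [0.4854, 0.0867, 0.1247]
eef_rot: [180.0, 0.0, 12.0]
contact_force: [-0.1, -0.3, -1.4]
gripper_width: 0.052
gripper_force: 15.0
```

Emit:
carry_out(targets=[[0,0,-0.006,0,0,0],[0,0,-0.006,0,0,0],[0,0,0,0,0,0]])

```text
time_s: 8.25
tcp_pos: [0.4856, 0.0868, 0.1308]
eef_rot: [-180.0, -0.0, 12.0]
contact_force: [-0.3, 0.6, -0.3]
gripper_width: 0.0516
gripper_force: 15.0
```

```bash
python3 st.py
```

```text
time_s 8.25
tcp_pos [0.4856 0.0868 0.1308]
eef_rot [-1.799903e+02 -2.880000e-02  1.203450e+01]
joints [ 3.30205e+01  9.01510e+00 -3.00391e+01  1.60000e-03 -5.09155e+01
  6.90131e+01]
contact_force [-0.2539  0.5702 -0.2735]
moment [-0.0237 -0.0109  0.0393]
gripper_width 0.05160348960394683
gripper_force 14.999776929616928
```

It has risen 15 mm without resistance, so I'll go on up to about 80 mm.

Emit:
carry_out(targets=[[0,0,-0.03,0,0,0],[0,0,-0.035,0,0,0],[0,0,-0.035,0,0,0],[0,0,-0.03,0,0,0],[0,0,0,0,0,0]])

```text
time_s: 8.88
tcp_pos: [0.4862, 0.0871, 0.1971]
eef_rot: [-180.0, -0.2, 12.0]
contact_force: [0.9, -0.3, -0.9]
gripper_width: 0.0516
gripper_force: 15.0
```

Emit:
carry_out(targets=[[0,0,0,0,0,0],[0,0,0,0,0,0]])

```text
time_s: 9.12
tcp_pos: [0.485, 0.0866, 0.1949]
eef_rot: [180.0, 0.1, 12.0]
contact_force: [0.2, -0.1, -1.5]
gripper_width: 0.0516
gripper_force: 15.0
```

```bash
python3 - <<'E'
exec(open("st.py").read())
from h import *
a=r.capture("side")[100:310,130:410,::-1];b=r.capture("wrist")[100:310,130:410,::-1]
cv2.imwrite("pics/end.png",np.hstack([cv2.resize(x,(400,300)) for x in(a,b)]))
E
```

```text
time_s 9.125
tcp_pos [0.485  0.0866 0.1949]
eef_rot [1.799804e+02 7.740000e-02 1.203460e+01]
joints [ 3.30203e+01  5.11500e+00 -2.50680e+01 -1.09000e-02 -5.98963e+01
  6.90197e+01]
contact_force [ 0.2428 -0.1004 -1.4745]
moment [-0.0446  0.0094  0.018 ]
gripper_width 0.05161675932544696
gripper_force 14.999809116125107
```

View pics/end.png

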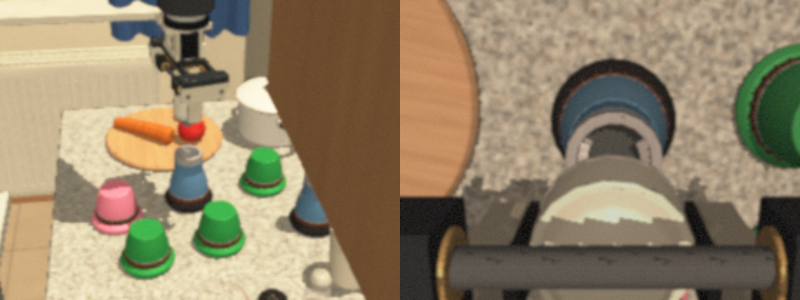

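The pictures show the mill's open mouth with the cap held upright about 79 mm above it and everything else in place. I'll hand in.

```bash
python3 -c "
from plant import r
print(r.close_job())"
```

```text
the job is handed in; nothing more can be done
None
```

The front blue mill is open: its thread is right-hand (clockwise blocked, anticlockwise free), and I handed the job in at about 9 s with the cap held upright at 15 N, about 79 mm above the mouth.

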